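# Scan pass: run the timber sample carriage under the beam and brake it at the flag

## Task

Run the timber sample under the scanner in one steady pass: push the free-rolling carriage by its sprung pads only, keep it between 0.06 and 0.16 m/s for as long as any of the sample is in the scan line, and then brake it so that it comes to rest with its yellow pointer at the red flag (within 12 mm), without striking the red end stop. Never touch the carriage anywhere but on the two pads, leave the jar, the cup and the timber offcut where they are, and finish with the carriage standing still and the gripper touching nothing.

Things in the scene. Friction and masses are not known exactly. Their poses are not given: they have to be found in the camera images.
- track: Fixed aluminium bench plate, 310 x 900 mm, with two steel rails. Origin on the table surface. The carriage runs along the track's own +y axis (its x axis points away from the robot when unturned, z up). The red end stop with black rubber face is at the +y end.
- carriage (a joint): Travel of the carriage along the track's +y, m: 0 at the -y stop, 0.44 against the red end stop (over 0.435 counts as a strike). The whole carriage weighs nominally 5.0 kg, up to about 30 % more or less. It rolls almost freely: dry friction 0.06 N plus 0.4 N per m/s; from scanning speed it mostly coasts on past the flag, and often into the stop.
- pointer (a point): Index line of the yellow pointer, at the middle of the carriage's 400 mm length; at track x = 0, height 44 mm, track y = -0.21 + carriage travel. The yellow bar sticks out towards the robot, at track x -0.075 to -0.109. The timber sample (grooved olive-brown board, 100 mm long along the track, on the far side of the carriage) reaches 50 mm either way of the pointer along the track.
- drive_pad_face (a point): Middle of the pushing face of the orange pad, at the +y side of the open well amid the carriage; it looks to the track's -y. 100 mm wide across the track, from height 50 to 100 mm; untouched, it stands 80 mm to +y of the pointer, at track x = 0. Pressed towards +y it drives the carriage. The well is 160 mm long between the two faces, open at the top and towards the robot.
- drive_pad (a joint): Compression of the orange pad's spring, m: 0 free, 0.045 at its limit. Spring 30 N/m, with light damping of 1 N per m/s; so the pad bounces the carriage off whatever it meets.
- brake_pad_face (a point): Middle of the pushing face of the blue pad, on the -y side of the well; the face looks to the track's +y, same size and height; untouched it stands 80 mm to -y of the pointer. Pressed towards -y it brakes the carriage.
- brake_pad (a joint): Compression of the blue pad's spring, m: same values as drive_pad.
- beam (a point): Point of the scan line (a plane across the track) on the track's y axis, at height 44 mm; marked by the red line on the scanner's grey head. Axes parallel to the track's. The sample is in the scan line while the pointer is within 50 mm of this point along the track.
- scanner: Fixed scanner: white column 100 x 120 x 180 mm beyond the track, with a grey head (90 mm along the track, 105 to 170 mm high) that reaches over the sample side only, from 60 mm beyond the track's y axis; the push well passes clear of it on the robot's side. Origin on the table, 120 mm beyond the track's y axis, in line with the scan line.
- flag: Red flag, an upright plate 12 mm wide along the track and 62 mm high, fixed at the robot's side of the track, 126 mm from its y axis. Origin at table height, in the middle of the plate; axes parallel to the track's. The pointer must stop level with it along the track.
- jar: Bystander: closed jar, 70 mm diameter, 90 mm high, beyond the track, to the left. Origin at its underside.
- cup: Bystander: white sample cup, 60 mm diameter, 50 mm high, between robot and track, to the left. Origin at its underside.
- offcut: Bystander: loose offcut of grooved timber, 50 x 110 x 26 mm, between robot and track, to the right. Origin at its underside.
- deck (a point): Covers of the carriage: grey deck 230 x 400 mm, top at height 46 mm, white pad housings at both ends (128 mm wide, top at height 108 mm, from 130 to 200 mm either way of the pointer) and the sample tray. This point: on the deck in the middle of the well, level with the pointer, at track x = 0, height 46 mm. Must not be touched (over 2 N counts).

How it is judged (in metres and radians):
On the way, in this order (a step that is already met when the one before it is completed fails the run):
1. the sample enters the scan line (y of pointer in the frame of beam above -0.05 m).
2. the whole sample has passed the scan line (y of pointer in the frame of beam above 0.05 m).
3. the carriage stands still with its pointer at the flag (y of pointer in the frame of flag between -0.012 and 0.012 m and velocity of joint carriage between -0.01 and 0.01 m/s), for 1 s.
At the end, for the whole second after the job is handed in: The pointer is within 12 mm of the flag along the track, the carriage is at rest (under 0.01 m/s) and released, after one scan pass at 0.06 to 0.16 m/s; jar, cup and offcut within 30 mm of where they were (all of step 3 and distance of each of jar, cup, offcut from where it was at the start of the episode below 0.03 m); the robot touches nothing.
It fails at once if the carriage went slower than 0.06 m/s or backwards while the sample was in the scan line (y of pointer in the frame of beam between -0.05 and 0.05 m and velocity of joint carriage below 0.06 m/s).
It fails at once if the carriage went faster than 0.16 m/s while the sample was in the scan line (y of pointer in the frame of beam between -0.05 and 0.05 m and velocity of joint carriage above 0.16 m/s).
It fails at once if the carriage struck the red end stop (value of joint carriage above 0.435 m).
It fails at once if the carriage was touched elsewhere than on its pads (contact force between anything else and carriage_c0 above 2 N or contact force between anything else and carriage_c1 above 2 N or contact force between anything else and carriage_c2 above 2 N or contact force between anything else and carriage_c3 above 2 N or contact force between anything else and carriage_c4 above 2 N or contact force between anything else and carriage_c5 above 2 N or contact force between anything else and carriage_c6 above 2 N or contact force between anything else and carriage_c7 above 2 N or contact force between anything else and carriage_c8 above 2 N or contact force between anything else and carriage_c9 above 2 N or contact force between anything else and carriage_c10 above 2 N or contact force between anything else and carriage_c11 above 2 N or contact force between anything else and carriage_c12 above 2 N or contact force between anything else and carriage_c13 above 2 N or contact force between anything else and carriage_c14 above 2 N or contact force between anything else and carriage_c15 above 2 N).
It fails at once if a bystander was disturbed (distance of any of jar, cup, offcut from where it was at the start of the episode above 0.03 m).
It also fails if it takes over 43 s, if anything falls off the work surface, if the arm or the gripper's body presses on something with over 40 N, if the wrist force passes 120 N, or if a joint passes its speed limit or range.

## Robot

A 7-joint arm with a two-finger parallel gripper is mounted at the origin on the work surface. World frame = base frame: x ahead of the robot, y to its left, z up, the work surface at z = 0. Lengths are in mm, angles in rad, forces in N, time in s.
With the tool pointing down it reaches from about 350 to 900 mm from the base axis. Payload 8.1 kg.
Tool frame: the origin (TCP) lies at the centre of the arm's flange, where the gripper is bolted on; the fingertips stand 173 mm ahead of it and the grasp point (between the pads) lies 155 mm ahead of it; z points along the fingers, y is the line along which they close (so a half turn about z gives the same grasp; the last joint's range is limited). The gripper opens to 85 mm and grips with 20 to 120 N. Pads are 22 mm wide; open, the fingers measure 114 mm over their backs; the gripper's body (76 mm by 85 mm) begins 54 mm behind the grasp point. The pads swing forward as they close: fully open they stand 13 mm farther back than shut.
Start: joints at [-1.332, 0.434, 0.025, 1.573, -0.012, 1.134, -0.075], TCP at [209.513, 588.844, 404.723] pointing down, gripper open.
Joint ranges: [-2.62, 2.62], [-0.44, 2.09], [-1.27, 1.32], [0.08, 2.57], [-1.32, 4.46], [0.12, 2], [-2.74, 2.74]. Speed limits (rad/s): [2.22, 2.22, 3.01, 3.01, 3.14, 3.14, 3.14].

## Interface

Orientations are given as a rotation vector (axis times angle).
In Python, from plant import monitor, capture, calibration, ctrl gives the robot as it stands. The module is installed in compiled form; this text tells all that it offers.
- The arm moves only by the tool jog_arm, never from a script. Its argument "rows" is a list of rows, each an object with "offset": the shift along the tool's x, y, z normalised to -1 to 1, where 1 is 250 mm, a list of three; "turn": the turn about the tool's z normalised to -1 to 1, where 1 is 90 degrees. In form: [{"offset": [dx, dy, dz], "turn": turn}, ...]. A call has 1 to 10 rows; each row is the pose to reach, as a shift and turn from the pose commanded when the call began, along the tool's axes at that moment; what a row does not reach only later rows make up. A row lasts 1/10 s, in which the tool goes at most 50 mm and 8.59 degrees, less where a joint would pass 70% of its speed; a pose out of reach is approached as far as the arm can. A call with a number of a shift or a turn outside -1 to 1 is refused whole. A call with a gripper value outside its range is refused whole. "fingers" is the opening, from -1 (shut) to 1 (fully open), set as the call begins (left out, the last holds). The fingers move at their own pace and stop on an object; "grip_force" is the grip in N (left out, the last holds). Time passes only in rows, so rows that repeat a pose let the fingers close. It gives the time, the measured TCP pose, the force, the opening and the grip force at its end, in the units of the state.
- monitor.read_state(): the state, without advancing time (a new reading comes with each control period).
- capture(name): name is "scene" or "top" or "wrist"; returns (picture, depth): 384x512x3 uint8, red, green, blue; 384x512 float32, mm along the optical axis (not along the pixel's ray), 0 where there is no reading.
- calibration(name): a dict with "mtx" (3x3 intrinsics, pixels), "rvec" (rotation vector, rad) and "tvec" (3), from world to camera coordinates, as OpenCV has them; the wrist camera has in their place "tool_from_camera" (4x4, takes a point from camera to tool coordinates, whose origin is the TCP and whose axes are the flange's). Camera axes: x right, y down, z forward; pixel columns grow to the right and rows downward; lengths in mm; the calibration is good to about 2 mm. A picture is of the moment at which its call begins: read the wrist's pose just before it. calibration takes no time and is no camera call.
- ctrl.finish_job(): hands the job in; it is judged then, once.
The state is a dict: "clock": time; "joint_pos": joint angles; "qd": joint speeds; "tau": joint torques, N m; "tool_pos": TCP position; "tool_rot": TCP orientation; "ft_force": force on the tool from outside, world axes, zero at the start; "torque": the same for the moment, N m; "width": opening from 0.0 (shut) to 1.0 (fully open); "finger_force": force on a finger pad.
Only numpy, scipy, OpenCV 4.12 (cv2) and the standard library are available. Lean on these libraries where they do the work, as an engineer would, in place of code of your own. Each camera call takes 0.05 s, during which the arm holds its last target. There are 200 camera calls.

## Working session

There is one attempt and no reset: what is moved stays moved. The work goes in short steps, Python scripts to look and compute and a tool call to move; the robot and the scene stay as the last step left them, time stands still between calls to the robot, and variables do not carry over. Pictures are saved under pics/ and viewed, at most 10 in all, crops included, and the job is handed in when it is done.

Besides the shell and the picture viewer there is one more tool, called as name([rows], argument=value, ...), one row to a line, values as JSON. jog_arm: Moves the arm, as the interface text tells. Scaled input: -1 to 1 covers 250 mm each way for a shift and 90 degrees each way for a turn. Its arguments: {"type":"object","properties":{"rows":{"type":"array","items":{"type":"object","properties":{"offset":{"type":"array","items":{"type":"number","minimum":-1,"maximum":1}},"turn":{"type":"number","minimum":-1,"maximum":1}}}},"fingers":{"type":"number"},"grip_force":{"type":"number"}},"required":["rows"]}

```bash
mkdir -p pics
cat > h.py <<'E'
import numpy as np, cv2
from plant import monitor, capture, calibration, ctrl
def cloud(name):
    im,d=capture(name); c=calibration(name)
    K=np.array(c["mtx"]); v,u=np.mgrid[:384,:512]
    P=np.stack([(u-K[0,2])/K[0,0]*d,(v-K[1,2])/K[1,1]*d,d],-1)
    if "rvec" in c:
        R=cv2.Rodrigues(np.array(c["rvec"],float))[0]; W=(P-np.array(c["tvec"]).ravel())@R
    W[d==0]=np.nan
    return im,W
E
python3 - <<'E'
from h import *
print(monitor.read_state())
for n in("top","scene"):
    im,W=cloud(n); cv2.imwrite(f"pics/{n}.png",im[:,:,::-1]); np.save(n+".npy",W); np.save(n+"im.npy",im)
E
```

```text
{'clock': 0.0, 'joint_pos': array([-1.33161416,  0.43519343,  0.02498197,  1.57412262, -0.01159629,
        1.13401955, -0.07510166]), 'qd': array([-0.00187926, -0.00054889, -0.00107935, -0.00043778, -0.0006067 ,
        0.00311086, -0.00045533]), 'tau': array([-4.54442534e-05, -6.70463562e+01,  1.02562342e+00, -3.16213846e+01,
        1.57693180e-02,  1.24296526e-02,  5.57350305e-06]), 'tool_pos': array([209.4319682 , 588.60078334, 403.93435651]), 'tool_rot': array([-5.34361268e-01, -3.09568928e+00,  2.50270462e-03]), 'ft_force': array([ 0.02582147, -0.60903094, -0.28768716]), 'torque': array([-0.04324874,  0.04195335,  0.01930859]), 'finger_force': 0.0, 'width': 0.9993528559144044}
```

View pics/top.png

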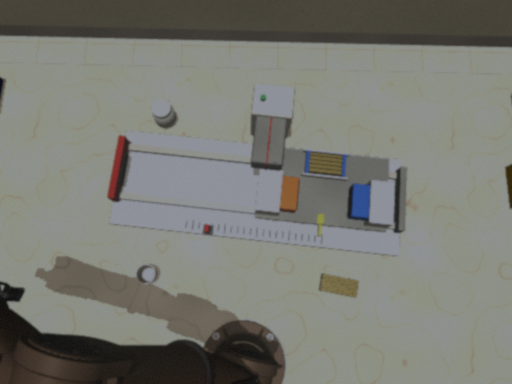

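View pics/scene.png

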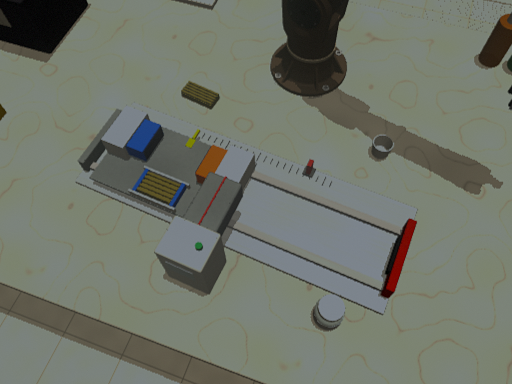

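The top view shows the track running right to left, turned slightly. The orange pad is at (290,193), the blue pad at (360,200), the yellow pointer at (320,222), the red flag at (207,229) and the scan line at (268,140). The carriage stands near the right end. Next I'll measure these.

Run:
```python
from h import *
for n in("top","scene"):
    W=np.load(n+".npy"); im=np.load(n+"im.npy"); hsv=cv2.cvtColor(im,cv2.COLOR_RGB2HSV); H,S,V=[hsv[...,i].astype(int) for i in range(3)]
    cols={"red":((H<5)|(H>174))&(S>150)&(V>70),"orange":(H>=6)&(H<16)&(S>150)&(V>110),"blue":(H>100)&(H<125)&(S>140),"yellow":(H>25)&(H<33)&(S>170)&(V>110)}
    print(n)
    for k,m in cols.items():
        m=m&(W[...,0]>200)&(abs(W[...,1])<700)
        c,l,st,ce=cv2.connectedComponentsWithStats(m.astype(np.uint8),connectivity=8)
        for i in range(1,c):
            if st[i,4]<12: continue
            P=W[l==i]; P=P[~np.isnan(P[:,0])]; q=P-P.mean(0); w,v=np.linalg.eigh(np.cov(q[:,:2].T)); d=v[:,1]*np.sign(v[0,1])
            top=P[P[:,2]>P[:,2].max()-8]
            print(k,st[i].tolist(),"mean",P.mean(0).round(1),"z",P[:,2].min().round(),P[:,2].max().round(),"topmean",top.mean(0).round(1),len(top),"ax",np.degrees(np.arctan2(d[1],d[0])).round(1),(w**.5*3.46).round())
```

```text
top
red [109, 137, 16, 61, 323] mean [567.5 397.4  70.9] z 64.0 78.0 topmean [566.1 397.3  72.8] 184 ax -5.0 [ 16. 192.]
orange [281, 177, 17, 33, 451] mean [ 492.4 -128.    99.2] z 92.0 107.0 topmean [ 491.  -128.5  100.8] 247 ax -4.9 [42. 95.]
blue [306, 152, 3, 20, 45] mean [ 600.  -184.6   67.5] z 62.0 73.0 topmean [ 600.1 -184.4   68.1] 40 ax -4.2 [ 7. 61.]
blue [342, 155, 4, 21, 43] mean [ 589.3 -296.5   67.6] z 62.0 74.0 topmean [ 589.  -296.4   68.7] 32 ax -4.2 [ 7. 67.]
blue [351, 184, 19, 35, 567] mean [ 473.  -334.6   99.2] z 79.0 107.0 topmean [ 474.6 -334.9  100.9] 341 ax -4.9 [50. 99.]
scene
red [308, 160, 6, 7, 26] mean [388.9 115.5  61.6] z 58.0 66.0 topmean [388.9 115.8  61.7] 25 ax -5.2 [11. 21.]
red [198, 177, 29, 47, 86] mean [630.4 -62.4 171.9] z 167.0 177.0 topmean [631.6 -62.4 172. ] 83 ax -5.1 [  4. 140.]
red [386, 219, 31, 73, 656] mean [575.6 397.5  71.9] z 66.0 78.0 topmean [577.7 397.2  72.5] 540 ax -5.1 [ 20. 197.]
orange [196, 145, 31, 32, 481] mean [ 492.1 -129.9  100.1] z 13.0 105.0 topmean [ 492.2 -129.6  100.6] 449 ax -8.8 [43. 95.]
blue [126, 119, 34, 34, 574] mean [ 478.1 -337.9  100.3] z 82.0 106.0 topmean [ 477.7 -337.9  101.1] 469 ax -4.2 [ 53. 100.]
blue [132, 169, 17, 21, 83] mean [ 590.6 -298.1   68.6] z 54.0 74.0 topmean [ 591.  -297.8   69.1] 75 ax -4.0 [11. 72.]
blue [169, 183, 16, 23, 103] mean [ 599.9 -186.3   68.1] z 63.0 75.0 topmean [ 600.9 -185.8   69. ] 79 ax -4.8 [12. 70.]
yellow [193, 130, 6, 8, 17] mean [ 394.1 -224.9   48.2] z 44.0 53.0 topmean [ 393.1 -224.4   48.7] 15 ax -7.2 [ 6. 30.]
yellow [186, 138, 9, 10, 52] mean [ 426.6 -228.    47.2] z 43.0 52.0 topmean [ 426.8 -227.8   47.4] 50 ax -4.3 [18. 28.]
```

Pointer, pads, flag, beam and end stop agree with the stated sizes. In track-aligned coordinates, with yaw −5°, the axis is at t≈502. Along the track the pointer is at s≈−189.5, the beam at −7 and the flag at 149. Next I'll align the tool with the track and bring it over the well.

jog_arm([
  {"offset":[-0.875,-0.186,0],"turn":-0.162},
  {"offset":[-0.875,-0.186,0],"turn":-0.162},
  {"offset":[-0.875,-0.186,0],"turn":-0.162},
  {"offset":[-0.875,-0.186,0],"turn":-0.162},
  {"offset":[-0.875,-0.186,0],"turn":-0.162},
  {"offset":[-0.875,-0.186,0],"turn":-0.162},
], fingers=1)

```text
clock: 0.7
tool_pos: [404.4, 468.2, 404.3]
tool_rot: [0.149, 3.136, -0.003]
ft_force: [-0.7, 0.9, 0.0]
width: 1.002
finger_force: 0.0
```

```bash
cat >> h.py <<'E'
A=np.radians(-5.0); EX=np.array([np.cos(A),np.sin(A)]); EY=np.array([-np.sin(A),np.cos(A)])
def tool():
    s=monitor.read_state(); p=s["tool_pos"]; R=cv2.Rodrigues(s["tool_rot"])[0]
    print("clk %.2f tool s %.1f t %.1f z %.1f yaw_y %.2f w %.2f"%(s["clock"],p[:2]@EY,p[:2]@EX,p[2],np.degrees(np.arctan2(R[1,1],R[0,1])),s["width"]),"F",s["ft_force"].round(1))
    return p[:2]@EY
# pointer s from the coloured parts: tray ends (t~600, s +-56), yellow bar, blue pad top
def meas(names=("scene","top")):
    tool()
    for n in names:
        c=monitor.read_state()["clock"]; im,W=cloud(n)
        hsv=cv2.cvtColor(im,cv2.COLOR_RGB2HSV); H,S,V=[hsv[...,i].astype(int) for i in range(3)]
        t=W[...,:2]@EX; s=W[...,:2]@EY; z=W[...,2]
        out=[]
        for k,m in {"tray":(H>100)&(H<125)&(S>120)&(t>570)&(t<650)&(z>50)&(z<85),"yel":(H>23)&(H<34)&(S>150)&(t>385)&(t<435)&(z>38)&(z<58),
                    "bpad":(H>100)&(H<125)&(S>120)&(t>440)&(t<565)&(z>92)&(z<112),"opad":(H>=6)&(H<16)&(S>150)&(t>440)&(t<565)&(z>92)&(z<112)}.items():
            N,l,st,_=cv2.connectedComponentsWithStats(m.astype(np.uint8),connectivity=8)
            for i in range(1,N):
                if st[i,4]>=12: out.append((k,round(float(np.mean(s[l==i])),1),int(st[i,4])))
        print("%s %.2f"%(n,c),out)
E
python3 -c "
from h import *
meas()"
```

```text
clk 0.70 tool s 501.6 t 362.1 z 404.3 yaw_y 84.55 w 1.00 F [-0.7  0.9  0. ]
scene 0.70 [('tray', -245.5, 89), ('tray', -133.0, 110), ('yel', -189.1, 41), ('bpad', -294.7, 584), ('opad', -87.0, 504)]
top 0.75 [('tray', -131.3, 62), ('tray', -244.0, 57), ('bpad', -292.1, 575), ('opad', -84.8, 451)]
```

jog_arm([
  {"offset":[-0.5,-1,0],"turn":-0.005},
  {"offset":[-0.5,-1,0],"turn":-0.005},
  {"offset":[-0.5,-1,0],"turn":-0.005},
  {"offset":[-0.5,-1,0],"turn":-0.005},
  {"offset":[-0.5,-1,0],"turn":-0.005},
  {"offset":[-0.5,-1,0],"turn":-0.005},
])

```text
clock: 1.4
tool_pos: [502.9, 209.4, 404.8]
tool_rot: [0.126, 3.139, -0.001]
ft_force: [0.1, 0.1, -0.9]
width: 1.001
finger_force: 0.0
```

jog_arm([
  {"offset":[0,-1,0],"turn":0},
  {"offset":[0,-1,0],"turn":0},
  {"offset":[0,-1,0],"turn":0},
  {"offset":[0,-1,0],"turn":0},
  {"offset":[0,-1,0],"turn":0},
  {"offset":[0,-1,0],"turn":0},
])

```text
clock: 2.0
tool_pos: [481.7, -42.6, 404.9]
tool_rot: [0.136, 3.139, -0.003]
ft_force: [0.6, -0.4, 0.1]
width: 0.999
finger_force: 0.0
```

jog_arm([
  {"offset":[0,-0.76,0],"turn":0},
  {"offset":[0,-0.76,0],"turn":0},
  {"offset":[0,-0.76,0],"turn":0},
  {"offset":[0,-0.76,0],"turn":0},
  {"offset":[0,-0.76,0],"turn":0},
  {"offset":[0,-0.76,0],"turn":0},
  {"offset":[0,-0.76,0],"turn":0},
])

```text
clock: 2.7
tool_pos: [468.5, -224.5, 404.5]
tool_rot: [-0.12, -3.139, -0.002]
ft_force: [-0.7, 0.7, -0.1]
width: 1.005
finger_force: 0.0
```

```bash
python3 -c "
from h import *
meas()
im,_=cloud('scene'); cv2.imwrite('pics/s2.png',im[:,:,::-1])"
```

```text
clk 2.70 tool s -182.8 t 486.3 z 404.5 yaw_y 85.64 w 1.01 F [-0.7  0.7 -0.1]
scene 2.70 [('tray', -245.3, 88), ('tray', -132.6, 126), ('bpad', -294.7, 590), ('opad', -86.8, 492)]
top 2.75 [('tray', -131.5, 62), ('opad', -84.6, 455)]
```

View pics/s2.png

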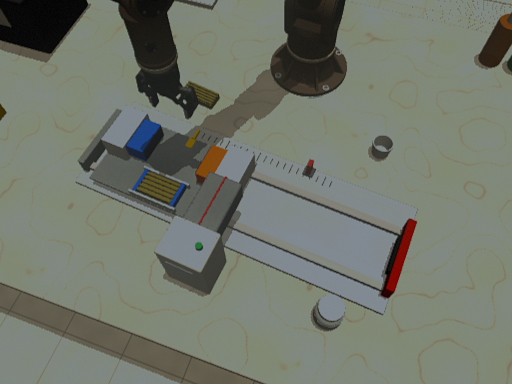

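The gripper hangs above the well, at about (175,100) in the image, with the pads, tray and scanner in clear view. Now I'll lower it into the middle of the well.

jog_arm([
  {"offset":[0,-0.025,0.15],"turn":0},
  {"offset":[0,-0.025,0.3],"turn":0},
  {"offset":[0,-0.025,0.45],"turn":0},
  {"offset":[0,-0.025,0.57],"turn":0},
  {"offset":[0,-0.025,0.63],"turn":0},
  {"offset":[0,-0.025,0.67],"turn":0},
  {"offset":[0,-0.025,0.67],"turn":0},
  {"offset":[0,-0.025,0.67],"turn":0},
])

```text
clock: 3.65
tool_pos: [467.7, -232.9, 237.8]
tool_rot: [0.124, 3.138, -0.0]
ft_force: [0.1, -0.4, 0.2]
width: 1.002
finger_force: 0.0
```

```bash
python3 -c "
from h import *
meas()
im,_=cloud('scene'); cv2.imwrite('pics/s3.png',cv2.resize(im[70:260,60:330,::-1],None,fx=2.5,fy=2.5))"
```

```text
clk 3.65 tool s -191.3 t 486.2 z 237.8 yaw_y 85.47 w 1.00 F [ 0.1 -0.4  0.2]
scene 3.65 [('tray', -245.4, 89), ('tray', -132.7, 122), ('bpad', -296.6, 511), ('opad', -85.8, 425)]
top 3.70 [('tray', -131.7, 63), ('opad', -85.0, 454)]
```

View pics/s3.png

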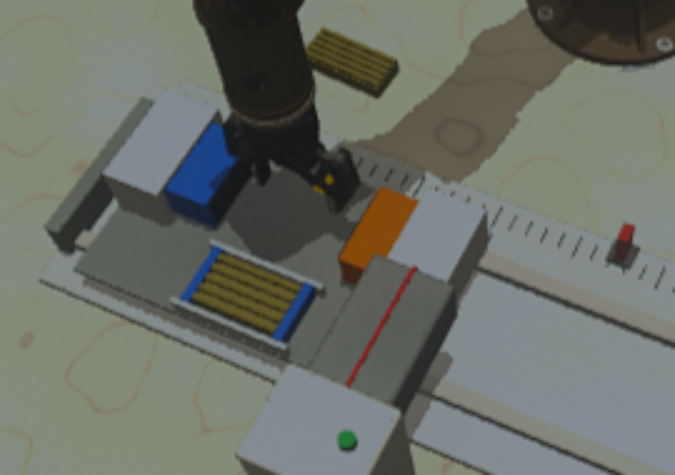

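jog_arm([
  {"offset":[0,0.032,0],"turn":0},
  {"offset":[0,0.064,0],"turn":0},
  {"offset":[0,0.08,0],"turn":0},
  {"offset":[0,0.084,0],"turn":0},
  {"offset":[0,0.085,0],"turn":0},
  {"offset":[0,0.087,0],"turn":0},
  {"offset":[0,0.092,0],"turn":0},
  {"offset":[0,0.098,0],"turn":0},
  {"offset":[0,0.105,0],"turn":0},
  {"offset":[0,0.114,0],"turn":0},
])

```text
clock: 4.8
tool_pos: [469.5, -204.6, 237.2]
tool_rot: [-0.125, -3.139, -0.0]
ft_force: [-0.3, 0.4, 0.5]
width: 0.998
finger_force: 0.0
```

```bash
python3 -c "
from h import *
meas(('scene',))"
```

```text
clk 4.80 tool s -162.9 t 485.5 z 237.2 yaw_y 85.43 w 1.00 F [-0.3  0.4  0.5]
scene 4.80 [('tray', -245.5, 89), ('tray', -132.4, 128), ('bpad', -294.6, 599), ('opad', -84.0, 365)]
```

jog_arm([
  {"offset":[0,0.011,0],"turn":0},
  {"offset":[0,0.023,0],"turn":0},
  {"offset":[0,0.038,0],"turn":0},
  {"offset":[0,0.054,0],"turn":0},
  {"offset":[0,0.071,0],"turn":0},
  {"offset":[0,0.09,0],"turn":0},
  {"offset":[0,0.111,0],"turn":0},
  {"offset":[0,0.134,0],"turn":0},
  {"offset":[0,0.158,0],"turn":0},
  {"offset":[0,0.184,0],"turn":0},
])

```text
clock: 5.85
tool_pos: [473.2, -158.3, 237.2]
tool_rot: [0.125, 3.139, -0.0]
ft_force: [0.4, -1.1, -0.2]
width: 1.0
finger_force: 0.3
```

```bash
python3 -c "
from h import *
meas(('scene',))"
```

```text
clk 5.85 tool s -116.5 t 485.2 z 237.2 yaw_y 85.44 w 1.00 F [ 0.4 -1.1 -0.2]
scene 5.85 [('tray', -218.8, 88), ('tray', -105.6, 127), ('bpad', -267.7, 605), ('opad', -47.5, 188)]
```

```bash
cat > sim.py <<'E'
import numpy as np
from scipy.optimize import least_squares
# log: list of (t, tool s) knots ; obs: (t, pointer s)
def sim(knots,m,g,p0=-189.0,t0=3.75,v0=0,dt=.002,T=None,gb=None):
    kt,ks=np.array(knots).T; T=T or kt[-1]; gb=gb or g
    p,v=p0,v0; out=[]; t=t0; pv=0
    while t<T+1e-9:
        x=np.interp(t,kt,ks); vt=(np.interp(t+dt,kt,ks)-np.interp(t-dt,kt,ks))/2/dt
        F=0; c=x-p-g; cb=p-x-gb
        if c>0: F+=max(0,.03*c+.001*(vt-v))
        if cb>0: F-=max(0,.03*cb+.001*(v-vt))
        fr=.06+.4e-3*abs(v)
        a=0 if (abs(v)<.3 and abs(F)<fr) else (F-fr*np.sign(v if abs(v)>=.3 else F))/m*1000
        if abs(v)<.3 and abs(F)<fr: v=0
        v+=a*dt; p+=v*dt; t+=dt; out.append((t,p,v,x))
    return np.array(out)
def at(o,t): return [np.interp(t,o[:,0],o[:,i]) for i in (1,2,3)]
def fit(knots,obs,pm=5.0):
    f=lambda q:[(at(sim(knots,q[0],q[1],dt=.005),t)[0]-y)/1.0 for t,y in obs]+[(q[0]-pm)/.8,(q[1]-23)/3]
    return least_squares(f,[pm,23.],diff_step=.02).x
E
cat > log.py <<'E'
knots=[(3.75,-191.3)]; obs=[]
def add(t0,offs):
    b=knots[-1][1]; knots.append((t0,b))
    for i,o in enumerate(offs): knots.append((t0+.1*(i+1),b+250*o))
add(3.80,[.032,.064,.08,.084,.085,.087,.092,.098,.105,.114])
add(4.85,[.011,.023,.038,.054,.071,.09,.111,.134,.158,.184])
obs+=[(4.8,-189.0),(5.85,-162.2)]
E
python3 - <<'E'
from sim import *; from log import *
q=fit(knots,obs); print(q)
add(5.90,[x/250 for x in [6.5,13.2,20,27,34.2,41.5,49,57,65.5,74]])
for m,g in (q,(4,23),(6,23)):
    o=sim(knots,m,g)
    for t in np.arange(4.8,6.95,.15): print(round(t,2),np.round(at(o,t),1),end=';')
    print()
E
```

```text
[ 5.21677208 24.41040377]
4.8 [-189.     0.  -162.8];4.95 [-189.     1.2 -160.1];5.1 [-188.5    5.9 -155.2];5.25 [-187.    14.5 -149.4];5.4 [-183.9   26.3 -142.8];5.55 [-178.9   40.4 -135.2];5.7 [-171.7   56.  -126.4];5.85 [-162.1   71.7 -116.9];6.0 [-150.5   83.1 -110.4];6.15 [-137.3   92.2 -100.3];6.3 [-123.    97.9  -89.9];6.45 [-108.1  100.1  -79.1];6.6 [-93.1  98.9 -67.9];6.75 [-78.5  96.  -55.7];6.9 [-64.3  93.2 -43. ];
4.8 [-189.     0.6 -162.8];4.95 [-188.7    3.4 -160.1];5.1 [-187.7   10.6 -155.2];5.25 [-185.3   21.7 -149.4];5.4 [-181.    35.7 -142.8];5.55 [-174.5   51.1 -135.2];5.7 [-165.7   66.6 -126.4];5.85 [-154.6   80.5 -116.9];6.0 [-141.9   87.6 -110.4];6.15 [-128.5   91.  -100.3];6.3 [-114.8   90.7  -89.9];6.45 [-101.4   87.5  -79.1];6.6 [-88.6  84.  -67.9];6.75 [-76.3  80.5 -55.7];6.9 [-64.4  77.1 -43. ];
4.8 [-189.     0.4 -162.8];4.95 [-188.8    2.3 -160.1];5.1 [-188.1    7.3 -155.2];5.25 [-186.4   15.5 -149.4];5.4 [-183.3   26.3 -142.8];5.55 [-178.4   39.2 -135.2];5.7 [-171.5   53.6 -126.4];5.85 [-162.3   68.4 -116.9];6.0 [-151.1   79.8 -110.4];6.15 [-138.4   89.5 -100.3];6.3 [-124.4   96.6  -89.9];6.45 [-109.6  100.7  -79.1];6.6 [-94.3 101.7 -67.9];6.75 [-79.2 100.2 -55.7];6.9 [-64.3  97.7 -43. ];
```

jog_arm([
  {"offset":[0,0.03,0],"turn":0},
  {"offset":[0,0.06,0],"turn":0},
  {"offset":[0,0.092,0],"turn":0},
  {"offset":[0,0.124,0],"turn":0},
  {"offset":[0,0.156,0],"turn":0},
  {"offset":[0,0.19,0],"turn":0},
])

```text
clock: 6.5
tool_pos: [477.0, -110.7, 237.2]
tool_rot: [-0.125, -3.139, -0.0]
ft_force: [0.0, -0.8, -0.4]
width: 1.002
finger_force: 0.1
```

```bash
python3 -c "
from h import *
meas(('scene',))"
echo "add(5.90,[.03,.06,.092,.124,.156,.19])">>log.py
python3 - <<'E'
from sim import *; from log import *
for m,g in ((5.2,24.4),(5.9,23)): print(at(sim(knots,m,g),6.5))
E
```

```text
clk 6.50 tool s -68.7 t 484.8 z 237.2 yaw_y 85.45 w 1.00 F [ 0.  -0.8 -0.4]
scene 6.50 [('tray', -157.4, 93), ('bpad', -206.5, 614), ('opad', 8.5, 327)]
[np.float64(-100.95374009566842), np.float64(108.74880495411045), np.float64(-69.46999999999998)]
[np.float64(-102.23541241397977), np.float64(109.0540881396055), np.float64(-69.46999999999998)]
```

jog_arm([
  {"offset":[0,0.04,0],"turn":0},
  {"offset":[0,0.084,0],"turn":0},
  {"offset":[0,0.128,0],"turn":0},
  {"offset":[0,0.172,0],"turn":0},
])

```text
clock: 6.95
tool_pos: [480.4, -67.5, 237.2]
tool_rot: [-0.124, -3.139, -0.0]
ft_force: [0.9, 0.2, -0.7]
width: 0.997
finger_force: 0.0
```

```bash
python3 -c "
from h import *
meas(('scene',))"
echo "add(6.55,[.04,.084,.128,.172]); obs+=[(6.5,-100.9)]">>log.py
cat > plan.py <<'E'
from sim import *; import log
from scipy.optimize import minimize
m,g=5.2,24.4
base=list(log.knots); t0=base[-1][0]+.05; x0=base[-1][1]; base.append((t0,x0))
def tr(q,m=m,g=g,T=5):
    u,T1,u2,T2=q; k=list(base)
    for i in range(1,int(T*10)+1):
        t=i*.1
        if t<T1: x=u*t
        elif t<T1+T2: d=t-T1; x=u*T1+u2*d-.5*u2/T2*d*d
        else: x=u*T1+.5*u2*T2
        k.append((t0+t,x0+x))
    return k
def cost(q):
    if min(q)<0 or q[3]<.3: return 1e6
    o=sim(tr(q),m,g,dt=.01); e=o[o[:,0]>t0+3.5]
    return ((e[-1,1]-149)**2)+np.abs(e[:,2]).mean()**2*3+np.maximum(o[:,1]-175,0).max()**2+ np.maximum(0,80-o[(o[:,1]>-57)&(o[:,1]<43),2]).max()**2*5
E
python3 - <<'E'
from plan import *
print(at(sim(base,m,g),6.95))
best=min((minimize(cost,s,method='Nelder-Mead',options=dict(maxiter=120)) for s in ([60,1,80,2],[50,1.2,100,2])),key=lambda r:r.fun)
print(best.x,best.fun)
k=tr(best.x); print([round((x-x0)/250,3) for t,x in k[len(base):]])
for M in (5.2,4.8,5.6):
    o=sim(k,M,g); print(M,[(round(t-t0,1),)+tuple(np.round(at(o,t),0).astype(int).tolist()) for t in np.arange(t0,t0+5,.3)])
E
```

```text
clk 6.95 tool s -25.4 t 484.5 z 237.2 yaw_y 85.46 w 1.00 F [ 0.9  0.2 -0.7]
scene 6.95 [('tray', -108.8, 96), ('bpad', -157.6, 622), ('opad', 55.3, 413)]
[np.float64(-53.19495332611481), np.float64(104.17971796509931), np.float64(-26.519999999999985)]
[55.88507913  1.23116651 71.01317575  2.33373512] 3.252190399410685e-16
[np.float64(0.022), np.float64(0.045), np.float64(0.067), np.float64(0.089), np.float64(0.112), np.float64(0.134), np.float64(0.156), np.float64(0.179), np.float64(0.201), np.float64(0.224), np.float64(0.246), np.float64(0.268), np.float64(0.294), np.float64(0.321), np.float64(0.347), np.float64(0.372), np.float64(0.395), np.float64(0.417), np.float64(0.438), np.float64(0.458), np.float64(0.476), np.float64(0.493), np.float64(0.509), np.float64(0.524), np.float64(0.538), np.float64(0.55), np.float64(0.561), np.float64(0.571), np.float64(0.58), np.float64(0.587), np.float64(0.594), np.float64(0.599), np.float64(0.602), np.float64(0.605), np.float64(0.606), np.float64(0.607), np.float64(0.607), np.float64(0.607), np.float64(0.607), np.float64(0.607), np.float64(0.607)
[... 1125 characters left out ...]
), 154, -7, 125), (np.float64(3.9), 152, -8, 125), (np.float64(4.2), 150, -6, 125), (np.float64(4.5), 148, -2, 125), (np.float64(4.8), 148, 0, 125)]
5.6 [(np.float64(0.0), -48, 108, -26), (np.float64(0.3), -17, 102, -10), (np.float64(0.6), 13, 97, 7), (np.float64(0.9), 42, 92, 24), (np.float64(1.2), 68, 85, 41), (np.float64(1.5), 92, 71, 60), (np.float64(1.8), 111, 54, 78), (np.float64(2.1), 124, 37, 93), (np.float64(2.4), 133, 25, 105), (np.float64(2.7), 139, 17, 114), (np.float64(3.0), 144, 14, 120), (np.float64(3.3), 148, 10, 124), (np.float64(3.6), 150, 7, 125), (np.float64(3.9), 151, 1, 125), (np.float64(4.2), 151, 0, 125), (np.float64(4.5), 151, 0, 125), (np.float64(4.8), 151, 0, 125)]
```

jog_arm([
  {"offset":[0,0.022,0],"turn":0},
  {"offset":[0,0.045,0],"turn":0},
  {"offset":[0,0.067,0],"turn":0},
  {"offset":[0,0.089,0],"turn":0},
  {"offset":[0,0.112,0],"turn":0},
  {"offset":[0,0.134,0],"turn":0},
  {"offset":[0,0.156,0],"turn":0},
  {"offset":[0,0.179,0],"turn":0},
  {"offset":[0,0.201,0],"turn":0},
])

```text
clock: 7.9
tool_pos: [484.4, -18.0, 237.2]
tool_rot: [0.125, 3.139, 0.0]
ft_force: [0.2, -0.1, 0.2]
width: 0.999
finger_force: 0.0
```

```bash
python3 -c "
from h import *
meas(('scene','top'))"
echo "add(7.0,[.022,.045,.067,.089,.112,.134,.156,.179,.201]); obs+=[(6.95,-52.2)]">>log.py
python3 - <<'E'
from sim import *; from log import *
print(at(sim(knots,5.2,24.4),7.9), at(sim(knots,5.2,24.4),7.9-.001))
E
```

```text
clk 7.90 tool s 24.3 t 484.1 z 237.2 yaw_y 85.45 w 1.00 F [ 0.2 -0.1  0.2]
scene 7.90 [('tray', 97.2, 131), ('bpad', -69.4, 421), ('opad', 145.2, 519)]
top 7.95 [('bpad', -63.3, 414), ('opad', 152.1, 416)]
[np.float64(37.15434398355886), np.float64(86.27535168562768), np.float64(23.84)] [np.float64(37.0680686318732), np.float64(86.29352950926868), np.float64(23.784999999999982)]
```

```bash
cat > plan2.py <<'E'
from sim import *
from scipy.optimize import minimize
def run(p0,v0,x0,t0,F=149,starts=([60,.5,60,2],[70,.3,70,2.3],[40,.5,60,2.]),m=5.2,g=24.4):
    def tr(q,T=5):
        u,T1,u2,T2=q; k=[(t0,x0)]
        for i in range(1,int(T*10)+1):
            t=i*.1; d=min(max(t-T1,0),T2)
            k.append((t0+t,x0+u*min(t,T1)+u2*d-.5*u2/T2*d*d))
        return k
    S=lambda q,m=m,v=v0,g=g,dt=.01:sim(tr(q),m,g,p0=p0,t0=t0,v0=v,dt=dt)
    def cost(q):
        if min(q)<0 or q[3]<.3: return 1e6
        return sum((e[-1,1]-F)**2+(e[e[:,0]>t0+3.2][:,2]**2).mean()*3 +np.maximum(e[:,1]-170,0).max()**2 for e in (S(q),S(q,v=v0+4),S(q,v=v0-4)))
    b=min((minimize(cost,s,method='Nelder-Mead',options=dict(maxiter=100)) for s in starts),key=lambda r:r.fun)
    print(b.x.round(2),b.fun); print([round(float(x-x0)/250,3) for t,x in tr(b.x)[1:36]])
    for v in (v0,v0+4,v0-4):
        o=S(b.x,v=v); print([(round(float(t-t0),1),)+tuple(np.round(at(o,t),0).astype(int).tolist()) for t in np.arange(t0,t0+5,.4)])
E
python3 -c "
from plan2 import *
run(50.5,88,23.9,8.0)"
```

```text
[83.4   0.21 72.25  2.26] 0.005081250171351281
[0.033, 0.067, 0.095, 0.122, 0.148, 0.173, 0.196, 0.218, 0.239, 0.258, 0.276, 0.293, 0.308, 0.323, 0.336, 0.347, 0.358, 0.367, 0.375, 0.381, 0.387, 0.391, 0.393, 0.395, 0.395, 0.395, 0.395, 0.395, 0.395, 0.395, 0.395, 0.395, 0.395, 0.395, 0.395]
[(0.0, 51, 88, 24), (0.4, 83, 74, 54), (0.8, 109, 55, 78), (1.2, 127, 36, 97), (1.6, 138, 21, 110), (2.0, 144, 13, 119), (2.4, 148, 6, 123), (2.8, 149, 0, 123), (3.2, 149, 0, 123), (3.6, 149, 0, 123), (4.0, 149, 0, 123), (4.4, 149, 0, 123), (4.8, 149, 0, 123)]
[(0.0, 51, 92, 24), (0.4, 84, 76, 54), (0.8, 110, 54, 78), (1.2, 127, 32, 97), (1.6, 137, 19, 110), (2.0, 143, 13, 119), (2.4, 147, 8, 123), (2.8, 149, 0, 123), (3.2, 149, 0, 123), (3.6, 149, 0, 123), (4.0, 149, 0, 123), (4.4, 149, 0, 123), (4.8, 149, 0, 123)]
[(0.0, 51, 84, 24), (0.4, 82, 72, 54), (0.8, 107, 56, 78), (1.2, 126, 39, 97), (1.6, 139, 24, 110), (2.0, 146, 12, 119), (2.4, 149, 3, 123), (2.8, 149, 0, 123), (3.2, 149, 0, 123), (3.6, 149, 0, 123), (4.0, 149, 0, 123), (4.4, 149, 0, 123), (4.8, 149, 0, 123)]
```

Robust. I'll run the first 8 rows.

jog_arm([
  {"offset":[0,0.033,0],"turn":0},
  {"offset":[0,0.067,0],"turn":0},
  {"offset":[0,0.095,0],"turn":0},
  {"offset":[0,0.122,0],"turn":0},
  {"offset":[0,0.148,0],"turn":0},
  {"offset":[0,0.173,0],"turn":0},
  {"offset":[0,0.196,0],"turn":0},
  {"offset":[0,0.218,0],"turn":0},
])

```text
clock: 8.8
tool_pos: [488.7, 36.3, 237.2]
tool_rot: [0.125, 3.139, 0.0]
ft_force: [0.1, 0.2, -0.4]
width: 0.998
finger_force: 0.1
```

```bash
python3 -c "
from h import *
meas(('scene',))"
```

```text
clk 8.80 tool s 78.7 t 483.7 z 237.2 yaw_y 85.44 w 1.00 F [ 0.1  0.2 -0.4]
scene 8.80 [('tray', 50.4, 105), ('tray', 162.9, 123), ('bpad', -4.3, 330), ('opad', 210.3, 315)]
```

```bash
python3 -c "
from plan2 import *
run(109.3,54,78.4,8.85,starts=([50,.1,50,1.5],[60,.1,40,1.5]))"
```

```text
[47.    0.11 50.77  1.56] 0.2851458482878893
[0.019, 0.038, 0.057, 0.074, 0.09, 0.105, 0.118, 0.13, 0.141, 0.15, 0.158, 0.165, 0.171, 0.175, 0.178, 0.18, 0.18, 0.18, 0.18, 0.18, 0.18, 0.18, 0.18, 0.18, 0.18, 0.18, 0.18, 0.18, 0.18, 0.18, 0.18, 0.18, 0.18, 0.18, 0.18]
[(0.0, 110, 53, 78), (0.4, 127, 34, 97), (0.8, 137, 21, 111), (1.2, 144, 15, 120), (1.6, 149, 9, 123), (2.0, 150, 0, 123), (2.4, 150, -1, 123), (2.8, 150, -1, 123), (3.2, 149, 0, 123), (3.6, 149, 0, 123), (4.0, 149, 0, 123), (4.4, 149, 0, 123), (4.8, 149, 0, 123)]
[(0.0, 110, 57, 78), (0.4, 128, 36, 97), (0.8, 138, 19, 111), (1.2, 144, 11, 120), (1.6, 148, 6, 123), (2.0, 149, 0, 123), (2.4, 149, 0, 123), (2.8, 149, 0, 123), (3.2, 149, 0, 123), (3.6, 149, 0, 123), (4.0, 149, 0, 123), (4.4, 149, 0, 123), (4.8, 149, 0, 123)]
[(0.0, 110, 49, 78), (0.4, 125, 32, 97), (0.8, 136, 22, 111), (1.2, 143, 17, 120), (1.6, 149, 11, 123), (2.0, 151, 0, 123), (2.4, 151, -3, 123), (2.8, 149, -3, 123), (3.2, 149, -1, 123), (3.6, 149, 0, 123), (4.0, 149, 0, 123), (4.4, 149, 0, 123), (4.8, 149, 0, 123)]
```

jog_arm([
  {"offset":[0,0.019,0],"turn":0},
  {"offset":[0,0.038,0],"turn":0},
  {"offset":[0,0.057,0],"turn":0},
  {"offset":[0,0.074,0],"turn":0},
  {"offset":[0,0.09,0],"turn":0},
  {"offset":[0,0.105,0],"turn":0},
  {"offset":[0,0.118,0],"turn":0},
  {"offset":[0,0.13,0],"turn":0},
])

```text
clock: 9.65
tool_pos: [491.3, 68.4, 237.2]
tool_rot: [-0.125, -3.139, 0.0]
ft_force: [-0.1, 0.1, 0.7]
width: 0.999
finger_force: 0.0
```

```bash
python3 -c "
from h import *
meas(('scene','scene'))"
```

```text
clk 9.65 tool s 111.0 t 483.4 z 237.2 yaw_y 85.44 w 1.00 F [-0.1  0.1  0.7]
scene 9.65 [('tray', 78.2, 111), ('tray', 190.3, 121), ('bpad', 28.1, 498), ('opad', 236.0, 252)]
scene 9.70 [('tray', 78.9, 105), ('tray', 191.2, 123), ('bpad', 29.0, 491), ('opad', 238.7, 169), ('opad', 216.3, 17), ('opad', 239.1, 53)]
```

jog_arm([
  {"offset":[0,0.015,0],"turn":0},
  {"offset":[0,0.03,0],"turn":0},
  {"offset":[0,0.045,0],"turn":0},
  {"offset":[0,0.06,0],"turn":0},
  {"offset":[0,0.06,0],"turn":0},
  {"offset":[0,0.06,0],"turn":0},
  {"offset":[0,0.06,0],"turn":0},
])

```text
clock: 10.45
tool_pos: [492.5, 83.0, 237.2]
tool_rot: [0.125, 3.139, -0.0]
ft_force: [0.2, -0.2, -0.4]
width: 1.001
finger_force: 0.0
```

```bash
python3 -c "
from h import *
meas(('scene','scene'))"
```

```text
clk 10.45 tool s 125.6 t 483.4 z 237.2 yaw_y 85.43 w 1.00 F [ 0.2 -0.2 -0.4]
scene 10.45 [('tray', 87.3, 110), ('tray', 199.5, 121), ('bpad', 37.5, 563), ('opad', 245.1, 210)]
scene 10.50 [('tray', 87.4, 114), ('tray', 199.9, 119), ('bpad', 37.7, 563), ('opad', 244.6, 184)]
```

jog_arm([
  {"offset":[0,0,0],"turn":0},
  {"offset":[0,0,0],"turn":0},
  {"offset":[0,0,0],"turn":0},
  {"offset":[0,0,0],"turn":0},
  {"offset":[0,0,0],"turn":0},
  {"offset":[0,0,0],"turn":0},
  {"offset":[0,0,0],"turn":0},
  {"offset":[0,0,0],"turn":0},
])

```text
clock: 11.35
tool_pos: [492.4, 83.2, 237.2]
tool_rot: [-0.125, -3.139, 0.0]
ft_force: [0.6, 0.6, -0.1]
width: 0.996
finger_force: 0.0
```

```bash
python3 -c "
from h import *
meas(('scene','scene','top'))
im,W=cloud('scene'); hsv=cv2.cvtColor(im,cv2.COLOR_RGB2HSV).astype(int); H,S,V=np.moveaxis(hsv,-1,0); t=W[...,:2]@EX; s=W[...,:2]@EY
k=((H<8)|(H>172))&(S>110)&(t>355)&(t<400)&(abs(s-149)<40)&(W[...,2]>30); print('flag',s[k].mean(),s[k].min(),s[k].max(),t[k].mean(),W[k][:,2].min(),k.sum())
cv2.imwrite('pics/s4.png',cv2.resize(im[90:250,180:430,::-1],None,fx=3,fy=3))"
```

```text
clk 11.35 tool s 125.8 t 483.3 z 237.2 yaw_y 85.45 w 1.00 F [ 0.6  0.6 -0.1]
scene 11.35 [('tray', 89.3, 105), ('tray', 201.5, 125), ('bpad', 39.1, 557), ('opad', 245.5, 202)]
scene 11.40 [('tray', 89.3, 105), ('tray', 201.5, 124), ('bpad', 39.3, 563), ('opad', 246.2, 194)]
top 11.45 [('tray', 90.4, 62), ('bpad', 40.0, 470), ('opad', 261.6, 166)]
flag 149.459639677715 142.26173049563323 154.63640619275134 381.7493758794547 30.936513436653158 54
```

View pics/s4.png

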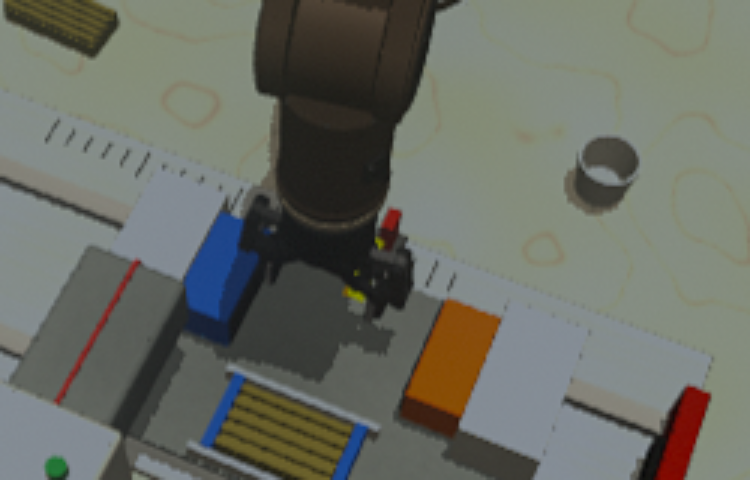

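The carriage has stopped about 4 mm short of the flag. The fingers are clear of both pads. I'll centre the gripper and lift out.

jog_arm([
  {"offset":[0,0.03,0],"turn":0},
  {"offset":[0,0.06,0],"turn":0},
  {"offset":[0,0.07,-0.08],"turn":0},
  {"offset":[0,0.07,-0.2],"turn":0},
  {"offset":[0,0.07,-0.36],"turn":0},
  {"offset":[0,0.07,-0.52],"turn":0},
  {"offset":[0,0.07,-0.6],"turn":0},
  {"offset":[0,0.07,-0.6],"turn":0},
  {"offset":[0,0.07,-0.6],"turn":0},
])

```text
clock: 12.45
tool_pos: [493.7, 101.3, 387.1]
tool_rot: [0.123, 3.139, 0.001]
ft_force: [0.3, -0.0, -0.9]
width: 0.997
finger_force: 0.0
```

```bash
python3 -c "
from h import *
meas(('scene','top'))"
```

```text
clk 12.45 tool s 143.9 t 483.0 z 387.1 yaw_y 85.50 w 1.00 F [ 0.3 -0.  -0.9]
scene 12.45 [('tray', 89.2, 103), ('tray', 201.5, 123), ('yel', 145.3, 47), ('bpad', 40.8, 643), ('opad', 246.5, 191)]
top 12.50 [('tray', 89.8, 55), ('bpad', 41.8, 518)]
```

Yellow pointer at 145.3, flag at about 149, and the carriage is at rest. Handing in.

```bash
python3 -c "
from plant import ctrl
print(ctrl.finish_job())"
```

```text
the job is handed in; nothing more can be done
None
```

I handed the job in at about 12.5 s of the 43 s allowed; the hand-in returned no verdict. By my estimates the scan ran at about 0.085–0.105 m/s, and the carriage stands still about 4 mm short of the flag with the gripper lifted clear.

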